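Load the slide incubator, shut it and start the run

ROBOT

A 6-joint arm with a two-finger parallel gripper is mounted at the origin on the work surface. World frame = base frame: x ahead of the robot, y to its left, z up, the work surface at z = 0. Lengths are in mm, angles in degrees, forces in N, time in s.
With the tool pointing down it reaches from about 300 to 875 mm from the base axis. Payload 4.2 kg.
Tool frame: the origin (TCP) lies at the centre of the arm's flange, where the gripper is bolted on; the fingertips stand 173 mm ahead of it and the grasp point (between the pads) lies 155 mm ahead of it; z points along the fingers, y is the direction in which the jaws open and shut (so a half turn about z gives the same grasp; the last joint's range is limited). The gripper opens to 85 mm and grips with 20 to 120 N. Pads are 22 mm wide; open, the fingers measure 114 mm over their backs; the gripper's body (76 mm by 85 mm) begins 54 mm behind the grasp point. The pads swing forward as they close: fully open they stand 13 mm farther back than shut.
Start: joints at [-76.433, 18.312, 89.639, -0, 72.044, -1.146], TCP at [146.041, -556.143, 404.738] pointing down, gripper open.
Joint ranges: [-177.97, 177.97], [-48.28, 115.42], [12.27, 149.76], [-77.06, 257.06], [2.81, 150.46], [-146.56, 146.56]. Speed limits (degrees/s): [147.25, 147.25, 180, 180, 180, 180].

INTERFACE

Orientations are given as [roll, pitch, yaw] about the fixed x, y, z axes, in that order (R = Rz(yaw) Ry(pitch) Rx(roll)).
In Python, from station import arm gives the robot as it stands. The module is installed in compiled form; this text tells all that it offers.
- The arm moves only by the shell command python3 -m crank 'ROWS' [FORCE]. ROWS is text: rows parted by semicolons, each of 5 numbers parted by spaces: the shift along the world's x, y, z in cm, then the turn about the world's z in rad, then the finger opening in cm, from 0 to 8.54. A call has 1 to 10 rows; each row shifts and turns the pose as measured when the row begins; what a row does not reach is not made up. A row lasts 1/12 s, in which the tool goes at most 41.7 mm and 7.16 degrees, less where a joint would pass 70% of its speed; a pose out of reach is approached as far as the arm can. A call with a gripper value outside its range is refused whole. The fingers move at their own pace and stop on an object; FORCE is the grip in N (left out, the last holds). Time passes only in rows, so rows that do not move let the fingers close. It gives the time, the measured TCP pose, the force and the opening at its end, in the units of the state.
- arm.get_obs(): the state, without advancing time (a new reading comes with each control period).
- arm.read_camera(name): name is "side" or "top"; returns the picture (400x640x3 uint8, red, green, blue); there is no depth.
- arm.get_calibration(name): a dict with "fx", "fy", "cx", "cy" (pixels), "k1" (the pictures are not rectified: a ray, as slopes to the right and down, at radius r is drawn at 1 + k1 r^2 times it, then the intrinsics apply), "R" (3x3) and "t" (3): a world point X has camera coordinates R X + t. Camera axes: x right, y down, z forward; pixel columns grow to the right and rows downward; lengths in mm; the calibration is good to about 2 mm. A picture is of the moment at which its call begins. get_calibration takes no time and is no camera call.
- arm.finish_job(): hands the job in, once; it reports no verdict.
The state is a dict: "time_s": time; "joints": joint angles; "qvel": joint speeds; "tau": joint torques, N m; "ee_pos": TCP position; "tcp_rot": TCP orientation; "ft_force": force on the tool from outside, world axes, zero at the start; "moment": the same for the moment, N m; "grip_width": finger opening in mm.
Only numpy, scipy, OpenCV 4.12 (cv2) and the standard library are available. Lean on these libraries where they do the work, as an engineer would, in place of code of your own. Each camera call takes 0.05 s, during which the arm holds its last target. There are 200 camera calls.

TASK

Lay every orange slide mailer flat on the floor of the slide incubator, side by side and none on top of another, then lower the lid fully shut without slamming it. With the lid shut, start the run by pressing the yellow key, then the blue, then the green, one at a time, each fully down and let up again before the next; keep off all keys while the lid is open and never press the red one. Leave the blue mailers and the other things on the desk where they are.

Things in the scene. Friction and masses are not known exactly. Their poses are not given: they have to be found in the camera images.
- incubator: slide incubator, a fixed grey open box 226 (x) by 246 (y) by 85 mm high, walls 8 mm, inside 210 x 230 mm, inner floor 8 mm above the bench. Origin on the bench under the box's middle, z up. Lid hinged along its +x rim. A black-topped key panel, 70 mm wide, 50 mm high, runs along the outside of its -x wall, with four keys in a row along y (order varies)
- lid (a joint): lid angle in rad: 0 shut flat on the rim, about 1.57 upright, found open at 1.6 to 1.85, stop at 1.95. White frame with a clear window, 8 mm thick, 226 mm from hinge to free edge, 0.3 kg. Its stiff hinge (0.5 N m of friction) holds it at any angle; it does not spring or fall
- lid_hinge (a point): point at the middle of the lid's hinge line, 85.5 mm above the bench, on the lid's underside; the hinge line runs along the incubator's y
- lid_handle (a point): middle of the outer face of the lid's handle: a black bar on the outside of the lid, 100 mm along the hinge direction, 16 mm wide, standing 15 mm off the lid, its centre 25 mm from the free edge (201 mm from the hinge). The point lies 23 mm off the lid's underside; with the lid shut it points up
- key_yellow (a joint): travel in m of the round yellow key (power): 0 up, 0.006 fully down, springs back when let go. About 1.5 N starts it, 5 N takes it fully down; two thirds of the way or more counts as pressed
- key_yellow_top (a point): centre of the top of the yellow key, a disc of 28 mm diameter; it goes straight down. It stands about 72 mm above the bench, its 44 mm housing 62 mm; keys are 54 mm apart
- key_blue (a joint): travel in m of the round blue key (programme): 0 up, 0.006 fully down, springs back when let go. About 1.5 N starts it, 5 N takes it fully down; two thirds of the way or more counts as pressed
- key_blue_top (a point): centre of the top of the blue key, a disc of 28 mm diameter; it goes straight down. It stands about 72 mm above the bench, its 44 mm housing 62 mm; keys are 54 mm apart
- key_green (a joint): travel in m of the round green key (start): 0 up, 0.006 fully down, springs back when let go. About 1.5 N starts it, 5 N takes it fully down; two thirds of the way or more counts as pressed
- key_green_top (a point): centre of the top of the green key, a disc of 28 mm diameter; it goes straight down. It stands about 72 mm above the bench, its 44 mm housing 62 mm; keys are 54 mm apart
- key_red (a joint): travel in m of the round red key (stop; not to be pressed): 0 up, 0.006 fully down, springs back when let go. About 1.5 N starts it, 5 N takes it fully down; two thirds of the way or more counts as pressed
- key_red_top (a point): centre of the top of the red key, a disc of 28 mm diameter; it goes straight down. It stands about 72 mm above the bench, its 44 mm housing 62 mm; keys are 54 mm apart
- mailer_1: orange slide mailer: a rigid plastic box 86 mm (x) by 28 mm (y) by 22 mm (z), about 60 g, lying flat on the bench; origin at its centre. Only 3 to 5 of the orange mailers are there
- mailer_2: orange slide mailer: a rigid plastic box 86 mm (x) by 28 mm (y) by 22 mm (z), about 60 g, lying flat on the bench; origin at its centre. Only 3 to 5 of the orange mailers are there
- mailer_3: orange slide mailer: a rigid plastic box 86 mm (x) by 28 mm (y) by 22 mm (z), about 60 g, lying flat on the bench; origin at its centre. Only 3 to 5 of the orange mailers are there
- mailer_4: orange slide mailer: a rigid plastic box 86 mm (x) by 28 mm (y) by 22 mm (z), about 60 g, lying flat on the bench; origin at its centre. Only 3 to 5 of the orange mailers are there
- mailer_5: orange slide mailer: a rigid plastic box 86 mm (x) by 28 mm (y) by 22 mm (z), about 60 g, lying flat on the bench; origin at its centre. Only 3 to 5 of the orange mailers are there
- blue_mailer_1: blue slide mailer, 86 x 28 x 22 mm, origin at its centre; to be left where it is
- blue_mailer_2: blue slide mailer, 86 x 28 x 22 mm, origin at its centre; to be left where it is
- coverslips: white box of cover slips, 50 x 50 x 25 mm, origin under its centre; to be left where it is
- pen_cup: black pen cup with pens, 84 mm diameter, 100 mm high, pens up to 175 mm, origin under its centre; to be left where it is
- oil_bottle: small amber oil bottle, 36 mm diameter, 75 mm high, origin under its centre; to be left where it is
- stapler: stapler, 120 x 34 x 40 mm, origin under its centre; to be left where it is
- phone: phone lying flat, 150 x 72 x 9 mm, origin under its centre; to be left where it is

How it is judged:
By the outcome, as a careful person would: the job done as asked, in the order asked, and still so for the second after the job is handed in, with the robot touching nothing.
Of mailer_1, mailer_2, mailer_3, mailer_4, mailer_5 only 3 to 5 are there at a start; the rules pass over those that are not, and their reading is None.
At some moment in a run one of mailer_1, mailer_2, mailer_3, mailer_4, mailer_5 may be knocked a few centimetres aside while the robot is not near it.
Once in a run the grip may slacken for a moment while it holds something.
It also fails if it takes over 210 s, if anything falls off the work surface, if the arm or the gripper's body presses on something with over 40 N, if the wrist force passes 120 N, or if a joint passes its speed limit or range.

## Working session

There is one attempt and no reset: what is moved stays moved. The work goes in short steps, Python scripts to look and compute and a shell command to move; the robot and the scene stay as the last step left them, time stands still between calls to the robot, and variables do not carry over. Pictures are saved under pics/ and viewed, about 12 in all and at most 16, crops included, and the job is handed in when it is done.

```bash
mkdir -p pics
cat > h.py <<'E'
import numpy as np,cv2
from station import arm
def snap(n,f=None):
    im=arm.read_camera(n)
    if f: cv2.imwrite('pics/'+f,im[:,:,::-1])
    return im
def cast(n,uv,z):
    c=arm.get_calibration(n);R=np.array(c['R']);t=np.array(c['t'])
    K=np.array([[c['fx'],0,c['cx']],[0,c['fy'],c['cy']],[0,0,1.]])
    p=cv2.undistortPoints(np.array(uv,float).reshape(-1,1,2),K,np.array([c['k1'],0,0,0.]),None,None,None) if 0 else cv2.undistortPoints(np.array(uv,float).reshape(-1,1,2),K,np.array([c['k1'],0,0,0.]))
    p=p.reshape(-1,2);d=np.c_[p,np.ones(len(p))]@R;C=-R.T@t
    return C+d*((z-C[2])/d[:,2])[:,None]
def proj(n,X):
    c=arm.get_calibration(n);K=np.array([[c['fx'],0,c['cx']],[0,c['fy'],c['cy']],[0,0,1.]])
    return cv2.projectPoints(np.array(X,float).reshape(-1,1,3),cv2.Rodrigues(np.array(c['R']))[0],np.array(c['t'],float),K,np.array([c['k1'],0,0,0.]))[0].reshape(-1,2)
def blobs(im,lo,hi,amin=60):
    h=cv2.cvtColor(im,cv2.COLOR_RGB2HSV);m=cv2.inRange(h,np.array(lo),np.array(hi))
    m=cv2.morphologyEx(m,cv2.MORPH_OPEN,np.ones((3,3)))
    return [c for c in cv2.findContours(m,0,2)[0] if cv2.contourArea(c)>amin]
E
python3 - <<'E'
from h import *
o=arm.get_obs();print({k:np.round(v,2) for k,v in o.items()})
for n in('top','side'):
    snap(n,n+'0.png');c=arm.get_calibration(n);R=np.array(c['R']);print(n,c['fx'],c['k1'],-R.T@np.array(c['t']),R[2])
E
```

```text
{'time_s': np.float64(0.0), 'joints': array([-76.43,  18.35,  89.71,   0.  ,  72.04,  -1.15]), 'qvel': array([-0.04, -0.05,  0.07,  0.01, -0.08, -0.06]), 'tau': array([-0.000e+00, -4.155e+01, -2.342e+01, -0.000e+00,  1.000e-02,
       -0.000e+00]), 'ee_pos': array([ 146.01, -555.97,  403.87]), 'tcp_rot': array([-179.9 ,   -0.  ,   14.71]), 'ft_force': array([ 0.87,  0.88, -1.16]), 'moment': array([-0.01,  0.02,  0.03]), 'grip_width': np.float64(85.86)}
top 447.52978940728303 -0.05390735939904526 [ 350.79153433 -142.71105279 1232.53365315] [ 0.14453788  0.00815539 -0.98946566]
side 391.17613193983397 -0.024428710781557502 [1170.50742495 -816.43217873  820.834123  ] [-0.53099642  0.5696673  -0.62731329]
```

View pics/top0.png

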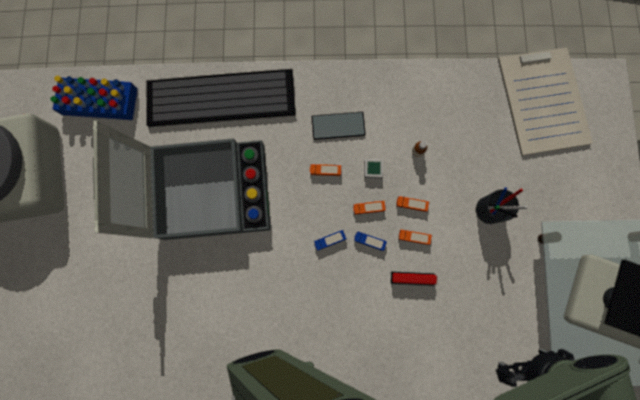

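View pics/side0.png

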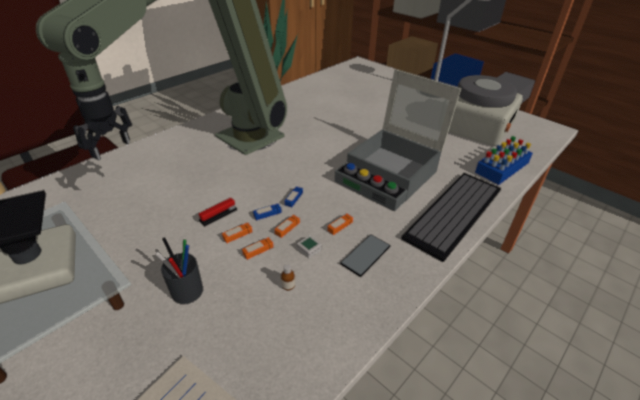

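The top view shows four orange mailers at (326,170), (369,207), (413,203) and (415,237), and two blue ones at (330,240) and (370,241). The incubator is at about (205,188), with its hinge on the left. Going right, the key panel reads green, red, yellow, blue from top to bottom. The side view agrees: four orange mailers, lid open.

```bash
cat >> h.py <<'E'
OR=((5,150,120),(20,255,255))
def mailers(im,lohi=OR,n='top',z=22,amin=60):
    h=cv2.cvtColor(im,cv2.COLOR_RGB2HSV);m=cv2.inRange(h,np.array(lohi[0]),np.array(lohi[1]))
    m=cv2.morphologyEx(m,cv2.MORPH_CLOSE,np.ones((7,7)));out=[]
    for c in cv2.findContours(m,0,2)[0]:
        if cv2.contourArea(c)<amin: continue
        p=cast(n,c.reshape(-1,2),z)[:,:2]
        (cx,cy),(w,hh),a=cv2.minAreaRect(p.astype(np.float32))
        if w<hh:a+=90;w,hh=hh,w
        out.append([cx,cy,w,hh,(a+90)%180-90])
    return np.round(out,1)
E
cat > m.py <<'E'
from h import *
a=snap('top');b=snap('side')
print('top\n',mailers(a),'\nside\n',mailers(b,n='side'));print('blue\n',mailers(a,((105,150,60),(125,255,255))))
for k,lo,hi in(('y',(22,150,120),(32,255,255)),('b',(105,150,60),(125,255,255)),('g',(45,100,40),(85,255,255)),('r',(172,150,80),(180,255,255)),('r0',(0,150,80),(4,255,255))):
  for n,im in(('top',a),('side',b)):
    for c in blobs(im,lo,hi,30):
        (u,v),r=cv2.minEnclosingCircle(c);print(k,n,round(u),round(v),round(r,1),cast(n,[[u,v]],72).round(0)[0])
# box outer corners & tall things
print('rim',cast('top',[[152,146],[241,140],[245,233],[157,237]],85).round())
print('panel',cast('top',[[262,142],[270,229]],50).round())
print('phone',cast('top',[[312,115],[363,111],[365,135],[314,139]],9).round(),'stapler',cast('top',[[391,272],[436,273],[436,285],[391,284]],40).round())
print('cup',cast('side',[[183,265]],100).round(),'bottle',cast('side',[[288,270]],75).round(), 'cov',cast('top',[[374,169]],25).round())
E
python3 m.py
```

```text
top
 [[ 435.9 -354.9   34.5   25.4   80.6]
 [ 512.2 -243.8   51.8   24.8   89.2]
 [ 527.3 -351.1   30.1   25.    87.7]
 [ 621.5 -140.5   83.6   25.1   86.8]] 
side
 [[ 531.6 -383.7   86.4   40.3   80. ]
 [ 441.8 -387.    85.2   41.4   79.4]
 [ 522.5 -265.    90.2   38.4  -84.3]
 [ 629.3 -147.7   90.    37.1   85.6]]
blue
 [[ 4.151e+02 -1.242e+02  2.690e+01  2.410e+01 -6.760e+01]
 [ 4.305e+02 -2.327e+02  2.890e+01  2.480e+01  7.060e+01]
 [ 5.001e+02  5.930e+01  2.480e+01  2.480e+01 -8.000e-01]
 [ 8.524e+02  5.327e+02  2.206e+02  1.023e+02  8.430e+01]]
y top 252 193 4.8 [549.  54.  72.]
b top 320 244 5.8 [ 412. -125.   72.]
b top 360 238 6.1 [ 426. -230.   72.]
b top 253 213 4.8 [494.  50.  72.]
b top 88 98 8.1 [824. 517.  72.]
b top 80 89 5.4 [851. 541.  72.]
b top 124 98 16.1 [821. 413.  72.]
b side 185 263 10.2 [ 484. -572.   72.]
b side 267 213 13.1 [ 485. -305.   72.]
b side 504 162 28.2 [862. 441.  72.]
b side 460 71 22.4 [ 342. 1107.   72.]
g top 374 168 6.4 [ 612. -269.   72.]
g top 249 154 5.2 [655.  62.  72.]
g top 100 102 3.6 [811. 480.  72.]
g side 309 243 4.1 [ 655. -305.   72.]
g side 392 184 4.3 [659.  60.  72.]
g side 351 184 8.1 [566. -29.  72.]
g side 288 60 9.2 [-389.  571.   72.]
g side 268 29 8.2 [-885.  854.   72.]
g side 280 38 23.8 [-687.  778.   72.]
r0 top 426 278 10.1 [ 320. -395.   72.]
r0 top 404 278 12.0 [ 321. -340.   72.]
r0 top 250 173 5.0 [602.  59.  72.]
r0 side 174 266 9.7 [ 475. -596.   72.]
r0 side 216 208 18.6 [ 366. -397.   72.]
r0 side 377 178 3.9 [607.  55.  72.]
rim [[678. 321.  85.]
 [690.  82.  85.]
 [442.  68.  85.]
 [434. 297.  85.]]
panel [[693.  31.  50.]
 [455.   8.  50.]]
phone [[ 782. -106.    9.]
 [ 792. -251.    9.]
 [ 721. -255.    9.]
 [ 711. -111.    9.]] stapler [[ 337. -311.   40.]
 [ 333. -429.   40.]
 [ 301. -428.   40.]
 [ 306. -310.   40.]]
cup [[ 512. -588.  100.]] bottle [[ 685. -408.   75.]] cov [[ 618. -276.   25.]]
```

```bash
cat > m.py <<'E'
from h import *
a=snap('top')
def mm(lo,hi):
    h=cv2.cvtColor(a,cv2.COLOR_RGB2HSV);m=cv2.inRange(h,np.array(lo),np.array(hi))
    m=cv2.morphologyEx(m,cv2.MORPH_CLOSE,cv2.getStructuringElement(2,(13,13)))
    for c in cv2.findContours(m,0,2)[0]:
        if cv2.contourArea(c)<60: continue
        p=cast('top',c.reshape(-1,2),20)[:,:2];(x,y),(w,g),A=cv2.minAreaRect(p.astype(np.float32))
        if w<g:A+=90;w,g=g,w
        print(np.round([x,y,w,g,A%180],1))
print('orange');mm(*OR);print('blue');mm((105,150,60),(125,255,255))
o=arm.get_obs();print(o['time_s'],np.round(o['ee_pos'],1),np.round(o['tcp_rot'],1),o['grip_width'],np.round(o['ft_force'],1))
E
python3 m.py; python3 -m crank '2.8 2.45 0 .12 8;2.8 2.45 0 .12 8;2.8 2.45 0 .12 8;2.8 2.45 0 .12 8;2.8 2.45 0 .12 8;2.8 2.45 0 .12 8;2.8 2.45 0 .12 8;2.8 2.45 0 .12 8;2.8 2.45 0 .12 8;2.8 2.45 0 .12 8' 40
```

```text
orange
[ 434.7 -363.6   50.9   25.5   79.6]
[ 512.5 -242.6   49.1   24.8   89.2]
[ 525.9 -363.8   59.3   25.1   77.7]
[ 621.8 -124.2   51.8   24.    80.8]
blue
[ 415.4 -124.3   27.1   24.1  111. ]
[ 432.7 -229.2   38.5   24.7   67.3]
[5.004e+02 5.830e+01 2.500e+01 2.200e+01 4.000e-01]
[853.3 533.6 221.4 102.2  84.3]
0.25 [ 146.  -556.1  404.3] [-180.    -0.    14.7] 85.51556921095653 [-0.1 -0.4 -1.2]
time_s: 1.08
ee_pos: [430.2, -303.7, 403.0]
tcp_rot: [180.0, 0.2, 85.7]
ft_force: [0.6, -1.5, -0.9]
grip_width: 80.1
```

Run:
```python
from h import *
a=snap('top')
h=cv2.cvtColor(a,cv2.COLOR_RGB2HSV)
m=cv2.inRange(h,np.array((5,90,90)),np.array((25,255,255)))
w=cv2.inRange(h,np.array((0,0,190)),np.array((180,90,255)))
print(h[150:160,290:300,2].mean(), h[170,312:342].tolist())
c=np.hstack([a[150:250,300:440],cv2.cvtColor(np.maximum(m,w//2),cv2.COLOR_GRAY2RGB)[150:250,300:440]])
cv2.imwrite('pics/z1.png',cv2.resize(c,None,fx=2.8,fy=2.8,interpolation=0)[:,:,::-1])
```

```text
153.68 [[11, 240, 171], [11, 228, 170], [11, 234, 158], [10, 228, 151], [11, 236, 159], [11, 233, 171], [11, 230, 173], [10, 226, 173], [10, 162, 170], [13, 84, 167], [19, 46, 165], [21, 42, 162], [19, 38, 161], [21, 38, 163], [24, 39, 162], [23, 36, 162], [20, 36, 161], [19, 38, 163], [22, 41, 163], [23, 38, 161], [20, 38, 163], [20, 38, 159], [23, 38, 163], [21, 37, 165], [17, 59, 165], [11, 116, 170], [11, 199, 173], [11, 230, 170], [10, 187, 161], [8, 90, 148]]
```

View pics/z1.png

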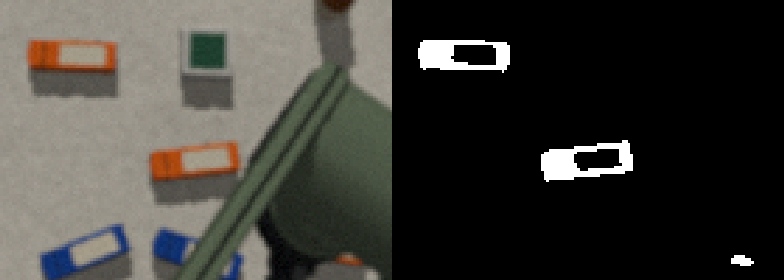

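The zoom shows the orange rims closing around the pale labels once the saturation threshold is 90. Mailers are at about (325,170) and (369,207); the arm covers the other two.

```bash
sed -i 's/print(.orange.*/print("orange");mm((5,90,90),(25,255,255));print("blue");mm((105,90,50),(125,255,255))/; s/(13,13)/(5,5)/' m.py
python3 -m crank '3 2.45 0 .03 5.5;3 2.45 0 .03 5.5;3 2.45 0 0 5.5;3 2.45 0 0 5.5;3 2.4 0 0 5.5;1.5 2 0 0 5.5;1 1 0 0 5.5;0 0 0 0 5.5'; python3 m.py
```

```text
time_s: 1.8
ee_pos: [614.5, -140.7, 401.5]
tcp_rot: [179.8, -0.0, 89.9]
ft_force: [-0.1, 0.3, 0.1]
grip_width: 54.9
orange
[ 430.6 -381.1   89.2   30.9   79.6]
[ 513.6 -258.9   89.    30.4   95.5]
[ 521.7 -377.9   89.7   31.6   78.7]
[558.1  63.7  29.2  27.9 135.1]
blue
[ 421.3 -259.    86.1   27.8   69.8]
[846.1 525.6 244.4 115.8  84. ]
1.85 [ 613.6 -141.6  401.4] [179.8  -0.   89.8] 55.11229275327436 [-0.2 -0.4  0.5]
```

```bash
python3 -m crank '.7 0 -4 -.07 5.5;0 0 -4 0 5.5;0 0 -4 0 5.5;0 0 -4 0 5.5;0 0 -3 0 5.5;0 0 -2 0 5.5;0 0 0 0 5.5'
python3 - <<'E'
from h import *
o=arm.get_obs();print(np.round(o['ee_pos'],1),np.round(o['tcp_rot'],1))
s=snap('side');cv2.imwrite('pics/s1.png',cv2.resize(s[150:300,220:440],None,fx=3,fy=3)[:,:,::-1])
E
```

```text
time_s: 2.43
ee_pos: [612.6, -151.3, 189.5]
tcp_rot: [179.4, 0.4, 85.1]
ft_force: [-0.8, 0.8, -0.3]
grip_width: 55.1
[ 612.6 -151.3  189.5] [179.4   0.4  85.1]
```

View pics/s1.png

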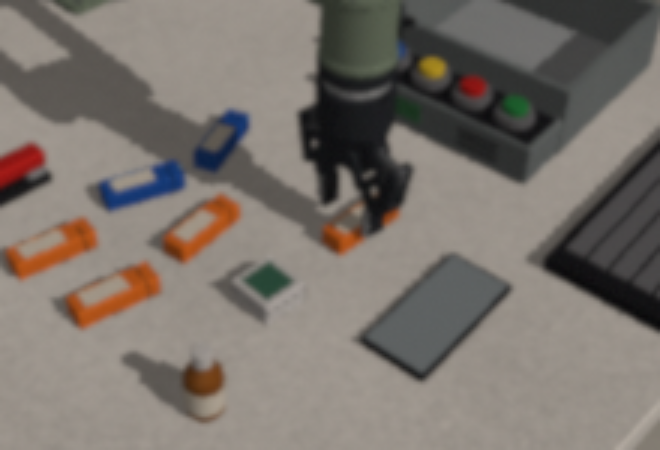

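The side crop shows the gripper straddling the first mailer, with its jaws on either side.

```bash
python3 -m crank '.7 .9 -.6 0 5.5;0 0 -.5 0 5.5;0 0 0 0 5.5' ; python3 -m crank '0 0 0 0 2;0 0 0 0 2;0 0 0 0 2;0 0 0 0 2;0 0 0 0 2;0 0 0 0 2' 50;  python3 -m crank '0 0 2 0 2;0 0 3 0 2;0 0 3 0 2;0 0 3 0 2;0 0 0 0 2'; python3 m.py
```

```text
time_s: 2.73
ee_pos: [621.4, -144.7, 184.4]
tcp_rot: [178.8, 0.5, 84.9]
ft_force: [-0.8, 0.8, -0.3]
grip_width: 54.9
time_s: 3.23
ee_pos: [622.9, -144.6, 189.6]
tcp_rot: [178.3, 0.6, 84.9]
ft_force: [-0.1, 0.5, -0.2]
grip_width: 26.6
time_s: 3.65
ee_pos: [621.2, -144.1, 300.6]
tcp_rot: [178.8, 0.6, 85.0]
ft_force: [1.4, -0.8, -0.0]
grip_width: 26.3
orange
[ 430.3 -381.1   88.4   30.9   79.2]
[ 513.5 -258.9   88.3   30.6   95.9]
[ 521.7 -377.9   89.7   31.6   78.7]
[558.1  63.7  29.2  27.9 135.1]
[ 649.8 -105.7   44.6   24.8   39.7]
blue
[ 421.4 -259.    86.1   27.6   69.8]
[5.018e+02 6.110e+01 2.760e+01 2.200e+01 5.000e-01]
[845.8 525.6 244.4 115.9  84.3]
3.7 [ 620.5 -144.   297.8] [179.    0.5  85. ] 26.17890414722796 [-0.2  0.3 -1.5]
```

```bash
cat >> h.py <<'E'
C0=np.array([563.,204.]);IY=np.deg2rad(94.3)
def box(p):
    p=np.array(p,float);c,s=np.cos(IY),np.sin(IY)
    return np.c_[C0[0]+c*p[:,0]-s*p[:,1],C0[1]+s*p[:,0]+c*p[:,1],p[:,2]]
E
python3 - <<'E'
from h import *
out=[]
for n,cr in(('top',(120,260,90,280)),('side',(60,215,330,470))):
    a=cv2.imread('pics/%s0.png'%n);S=4;a=cv2.resize(a,None,fx=S,fy=S)
    def poly(P,col):cv2.polylines(a,[np.int32((proj(n,box(P))+.5)*S)],True,col,1)
    poly([(-113,-123,85),(113,-123,85),(113,123,85),(-113,123,85)],(0,0,255))
    poly([(-105,-115,8),(105,-115,8),(105,115,8),(-105,115,8)],(0,255,0))
    poly([(-113,-123,50),(-183,-123,50),(-183,123,50),(-113,123,50)],(255,255,0))
    for th in(1.7,):
        q=lambda y:(113-226*np.cos(th),y,85.5+226*np.sin(th));poly([(113,-123,85.5),q(-123),q(123),(113,123,85.5)],(255,0,255))
    for x,y in((40,-55),(-50,-55),(40,55),(-50,55)):poly([(x+i,y+j,30) for i,j in((-43,-14),(43,-14),(43,14),(-43,14))],(0,128,255))
    a=a[cr[0]*S:cr[1]*S,cr[2]*S:cr[3]*S];cv2.imwrite('pics/ov_%s.png'%n,a)
    out.append(cv2.resize(a,(600,600*a.shape[0]//a.shape[1])) if n=='side' else cv2.resize(a,(760,560)))
cv2.imwrite('pics/ov.png',out[0])
cv2.imwrite('pics/ov2.png',out[1][:600])
E
```

```text
(no output)
```

View pics/ov.png

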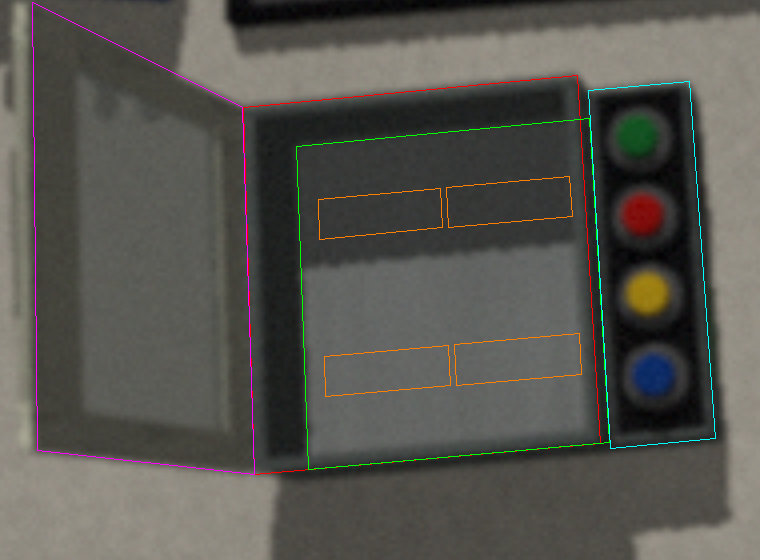

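View pics/ov2.png

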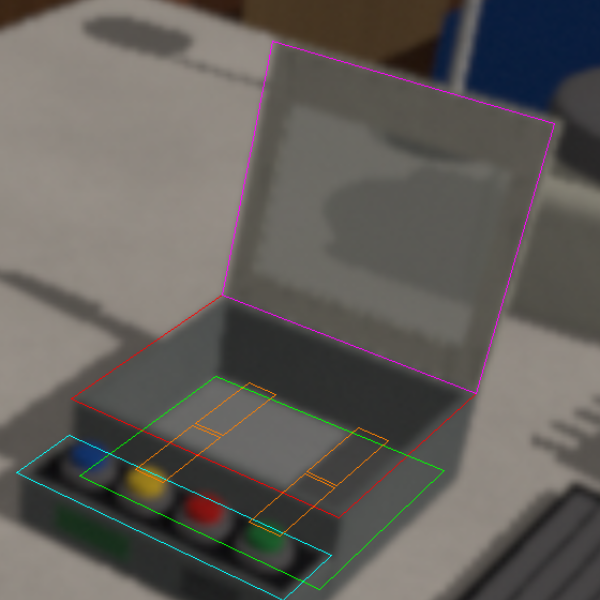

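The overlays of box, slots and a 1.7 rad lid match both views to within a few mm, and the keys match too.

```bash
python3 -m crank '0 3.9 .2 .03 2;0 3.9 .2 .03 2;0 3.9 .2 .03 2;0 3.9 .2 .03 2;0 3.9 .2 .03 2;0 3.9 .2 0 2;0 3.9 .2 0 2;0 3.9 0 0 2;0 3.9 0 0 2;0 3 0 0 2'; python3 -m crank '0 1.5 0 0 2;0 0 0 0 2;0 0 0 0 2'
```

```text
time_s: 4.53
ee_pos: [614.5, 245.1, 298.6]
tcp_rot: [-179.8, 0.8, 93.2]
ft_force: [0.3, 0.3, -0.1]
grip_width: 26.1
time_s: 4.78
ee_pos: [612.2, 268.1, 292.8]
tcp_rot: [-179.4, 0.8, 93.8]
ft_force: [0.0, 0.3, -1.2]
grip_width: 26.5
```

```bash
python3 -m crank '.2 -1.5 0 0 2;0 -.3 0 0 2;0 0 0 0 2'; python3 -m crank '0 0 -3 0 2;0 0 -2.5 0 2;0 0 -1.5 0 2;0 0 -.5 0 2;0 0 0 0 2;0 0 0 0 2'
```

```text
time_s: 5.03
ee_pos: [613.7, 246.6, 289.8]
tcp_rot: [-179.1, 1.0, 93.7]
ft_force: [1.2, 0.8, -0.8]
grip_width: 26.3
time_s: 5.53
ee_pos: [615.4, 238.0, 214.8]
tcp_rot: [-179.3, 1.0, 93.0]
ft_force: [-0.1, 0.3, -1.2]
grip_width: 26.0
```

```bash
python3 -m crank '0 .9 -.7 0 2;0 .2 -.4 0 2;0 0 -.3 0 2;0 0 0 0 2;0 0 0 0 2'
```

```text
time_s: 5.95
ee_pos: [616.8, 250.2, 203.6]
tcp_rot: [-179.7, 0.8, 93.0]
ft_force: [-0.1, 0.3, -1.1]
grip_width: 26.4
```

```bash
python3 -m crank '0 0 -.3 0 2;0 0 -.2 0 2;0 0 0 0 2'; python3 -m crank '0 0 0 0 5;0 0 0 0 5;0 0 0 0 5;0 0 0 0 5';python3 -m crank '0 0 2 0 5;0 0 4 0 5;0 0 4 0 5;0 -1 3 0 5;0 -4 0 0 5;-1 -4 0 0 5;-1 -4 0 0 5;-1 -4 0 0 5;-1 -4 0 0 5;-1 -4 0 0 5'; python3 m.py
```

```text
time_s: 6.2
ee_pos: [616.9, 250.6, 199.0]
tcp_rot: [-179.8, 0.8, 93.0]
ft_force: [0.3, 0.2, -1.6]
grip_width: 26.4
time_s: 6.53
ee_pos: [616.5, 250.5, 199.2]
tcp_rot: [-179.8, 0.8, 93.0]
ft_force: [-0.3, -0.2, 1.2]
grip_width: 50.0
time_s: 7.37
ee_pos: [565.8, 1.3, 337.7]
tcp_rot: [179.4, 0.7, 93.7]
ft_force: [0.6, -0.5, 0.1]
grip_width: 50.0
orange
[ 430.9 -381.4   89.7   30.7   78.8]
[ 513.9 -258.8   89.    30.1   95.9]
[ 522.7 -377.9   90.2   30.    78.4]
[558.8  67.2  25.2  22.4 179.1]
[614.7 262.8  70.6  23.   92.3]
blue
[ 421.5 -259.    86.    27.5   69.9]
[ 425.1 -149.9   84.9   28.   110.4]
[846.1 525.6 244.4 115.8  84. ]
7.4167 [564.   -4.7 337.7] [179.5   1.   93.5] 49.75058995613767 [-2.6 -4.4 -0.4]
```

```bash
python3 -m crank '-.8 -4 -1 .02 5.5;-.8 -4 -1 .02 5.5;-.8 -4 -1 0 5.5;-.8 -4 -1 0 5.5;-.8 -3.5 -1 0 5.5;0 -2 -1 0 5.5;0 -.5 0 0 5.5;0 0 0 0 5.5;0 0 0 0 5.5'
```

```text
time_s: 8.17
ee_pos: [523.5, -227.2, 282.3]
tcp_rot: [178.7, 1.3, 95.5]
ft_force: [-0.2, -0.2, -0.3]
grip_width: 55.5
```

```bash
python3 -m crank '-.7 -2.6 -2.5 0 5.5;-.2 -.5 -2.5 0 5.5;0 0 -2.5 0 5.5;0 0 -1.2 0 5.5;0 0 0 0 5.5;0 0 0 0 5.5'
```

```text
time_s: 8.67
ee_pos: [519.1, -251.7, 198.5]
tcp_rot: [178.0, 1.5, 96.0]
ft_force: [-0.1, -0.3, -0.3]
grip_width: 54.7
```

```bash
python3 -c "
from h import *
o=arm.get_obs();p=o['ee_pos'];print(np.round(p,1),np.round((np.array([514,-259,186])-p)/10,1), np.round(o['joints'],1))"
```

```text
[ 519.1 -251.7  198.5] [-0.5 -0.7 -1.2] [-27.   29.6 105.2  -0.3  42.7 -32.8]
```

```bash
cat > g.py <<'E'
import sys
from h import *
from scipy.spatial.transform import Rotation as Ro
o=arm.get_obs();r=Ro.from_euler('xyz',o['tcp_rot'],degrees=True).as_matrix();p=np.array(o['ee_pos'])
gp=p+155*r[:,2];tip=p+173*r[:,2];print('t',round(float(o['time_s']),2),'rot',np.round(o['tcp_rot'],1),'grasp',gp.round(1),'tip',tip.round(1),'w',round(float(o['grip_width']),1),'F',np.round(o['ft_force'],1))
if len(sys.argv)>1:
    t=np.array([float(v) for v in sys.argv[1:4]]);print('to go cm (tip):',((t-tip)/10).round(2))
E
python3 g.py 514 -259 8; python3 -m crank '0 0 0 0 5.5;0 0 0 0 5.5' >/dev/null; python3 g.py 514 -259 10
```

```text
t 8.67 rot [178.    1.5  96. ] grasp [ 524.9 -255.3   43.6] tip [ 525.5 -255.7   25.6] w 54.7 F [-0.1 -0.3 -0.3]
to go cm (tip): [-1.15 -0.33 -1.76]
t 8.83 rot [177.9   1.6  96.2] grasp [ 526.6 -253.8   45.7] tip [ 527.3 -254.2   27.7] w 54.8 F [ 1.   0.3 -0.4]
to go cm (tip): [-1.33 -0.48 -1.77]
```

```bash
python3 -m crank '-1.1 -.4 0 0 5.5;-.3 -.1 -.8 0 5.5;0 0 -.7 0 5.5;0 0 -.3 0 5.5'; python3 g.py 514 -259 10
```

```text
time_s: 9.17
ee_pos: [506.3, -255.0, 185.5]
tcp_rot: [177.5, 1.9, 96.3]
ft_force: [-0.5, -0.7, 0.0]
grip_width: 55.1
t 9.17 rot [177.5   1.9  96.3] grasp [ 513.6 -259.4   30.7] tip [ 514.5 -259.9   12.8] w 55.1 F [-0.5 -0.7  0. ]
to go cm (tip): [-0.05  0.09 -0.28]
```

```bash
python3 -m crank '0 0 -.5 0 5.5;0 0 0 0 2.2;0 0 0 0 2;0 0 0 0 2;0 0 0 0 2;0 0 0 0 2' 60; python3 g.py;  python3 -m crank '0 0 2 0 2;0 0 3 0 2;0 0 3 0 2;0 0 3 0 2;0 0 0 0 2'; python3 g.py
```

```text
time_s: 9.67
ee_pos: [506.0, -255.5, 179.0]
tcp_rot: [177.6, 1.8, 96.2]
ft_force: [1.4, -0.2, 0.0]
grip_width: 26.8
t 9.67 rot [177.6   1.8  96.2] grasp [ 513.1 -259.7   24.3] tip [ 513.9 -260.2    6.3] w 26.8 F [ 1.4 -0.2  0. ]
time_s: 10.08
ee_pos: [504.9, -254.7, 290.2]
tcp_rot: [177.9, 1.6, 96.2]
ft_force: [0.7, 0.1, -0.1]
grip_width: 26.5
t 10.08 rot [177.9   1.6  96.2] grasp [ 511.  -258.4  135.3] tip [ 511.7 -258.8  117.4] w 26.5 F [ 0.7  0.1 -0.1]
```

```bash
python3 -m crank '0 4 .2 0 2;0 4 .2 0 2;0 4 .2 0 2;0 4 .2 0 2;0 4 .2 0 2;0 4 .2 0 2;0 4 .2 0 2;0 4 0 0 2;0 4 0 0 2;0 4 0 0 2'; python3 -m crank '0 3.5 0 -.02 2;0 2.5 0 -.02 2;0 1 0 0 2;0 .3 0 0 2;0 0 0 0 2';python3 g.py 505 240 30
```

```text
time_s: 10.92
ee_pos: [502.0, 153.0, 303.8]
tcp_rot: [177.5, 2.0, 95.4]
ft_force: [0.9, 0.0, -1.2]
grip_width: 26.6
time_s: 11.33
ee_pos: [500.0, 237.0, 301.0]
tcp_rot: [177.6, 1.9, 93.6]
ft_force: [0.3, -0.8, -1.4]
grip_width: 26.4
t 11.33 rot [177.6   1.9  93.6] grasp [506.8 232.3 146.2] tip [507.5 231.7 128.2] w 26.4 F [ 0.3 -0.8 -1.4]
to go cm (tip): [-0.25  0.83 -9.82]
```

```bash
python3 -m crank '-.2 .8 -1.5 0 2;0 .2 -3 0 2;0 .2 -2.5 0 2;0 .1 -1.5 0 2;0 0 -.5 0 2;0 0 0 0 2'; python3 g.py 505 240 15
```

```text
time_s: 11.83
ee_pos: [498.8, 241.8, 208.5]
tcp_rot: [177.5, 2.0, 93.3]
ft_force: [-0.2, 0.0, -0.5]
grip_width: 26.6
t 11.83 rot [177.5   2.   93.3] grasp [505.8 236.6  53.8] tip [506.6 236.   35.8] w 26.6 F [-0.2  0.  -0.5]
to go cm (tip): [-0.16  0.4  -2.08]
```

```bash
python3 -m crank '-.1 .4 -1 0 2;0 0 -.7 0 2;0 0 -.3 0 2;0 0 0 0 2'; python3 g.py 505 240 15
```

```text
time_s: 12.17
ee_pos: [499.2, 243.8, 189.1]
tcp_rot: [177.3, 2.0, 93.1]
ft_force: [0.0, 0.5, -0.9]
grip_width: 26.5
t 12.17 rot [177.3   2.   93.1] grasp [506.7 238.8  34.4] tip [507.5 238.2  16.4] w 26.5 F [ 0.   0.5 -0.9]
to go cm (tip): [-0.25  0.18 -0.14]
```

```bash
python3 -m crank '0 0 -.1 0 2;0 0 0 0 5;0 0 0 0 5;0 0 0 0 5;0 0 0 0 5'; python3 -m crank '0 0 2 0 5;0 0 4 0 5;0 0 4 0 5;0 -1 3 0 5;0 -4 0 0 5.5;0 -4 0 0 5.5;0 -4 0 0 5.5;0 -4 0 0 5.5;0 -4 0 -.06 5.5;0 -4 0 -.06 5.5' ; python3 -m crank '.3 -4 0 -.05 5.5;.3 -4 -.5 -.05 5.5;.3 -4 -.5 -.05 5.5;.3 -4 -.5 0 5.5;.3 -4 -.5 0 5.5;0 -4 -.5 0 5.5;0 -3 -.5 0 5.5;0 -2 0 0 5.5;0 0 0 0 5.5' ; python3 g.py 522 -378 60;python3 m.py
```

```text
time_s: 12.58
ee_pos: [500.9, 244.5, 190.5]
tcp_rot: [176.9, 1.9, 93.1]
ft_force: [-0.1, -0.2, 0.0]
grip_width: 50.3
time_s: 13.42
ee_pos: [497.0, -7.5, 329.6]
tcp_rot: [176.6, 1.8, 86.9]
ft_force: [1.3, 1.2, 1.0]
grip_width: 54.7
time_s: 14.17
ee_pos: [506.9, -315.6, 301.1]
tcp_rot: [176.4, 1.8, 77.3]
ft_force: [0.6, 0.7, 0.5]
grip_width: 55.2
t 14.17 rot [176.4   1.8  77.3] grasp [ 515.4 -322.5  146.5] tip [ 516.4 -323.3  128.5] w 55.2 F [0.6 0.7 0.5]
to go cm (tip): [ 0.56 -5.47 -6.85]
orange
[509.5 241.1  89.4  30.5  92.2]
[558.1  63.7  29.2  27.9 135.1]
[616.7 254.8  87.7  26.4  95.1]
blue
[ 425.3 -149.9   84.9   27.6  110.4]
[5.017e+02 5.830e+01 2.780e+01 2.750e+01 4.000e-01]
[845.9 525.5 244.5 115.6  84.3]
14.2167 [ 506.7 -314.   300.8] [176.5   1.7  77.3] 54.561111906180415 [ 0.3  0.1 -0. ]
```

```bash
cat > ms.py <<'E'
from h import *
a=snap('side');h=cv2.cvtColor(a,cv2.COLOR_RGB2HSV);m=cv2.inRange(h,np.array((5,90,90)),np.array((25,255,255)))
m=cv2.morphologyEx(m,cv2.MORPH_CLOSE,np.ones((5,5)))
for c in cv2.findContours(m,0,2)[0]:
    if cv2.contourArea(c)<60: continue
    p=cast('side',c.reshape(-1,2),20)[:,:2];(x,y),(w,g),A=cv2.minAreaRect(p.astype(np.float32))
    if w<g:A+=90;w,g=g,w
    print(np.round([x-10,y+6,w,g,A%180],1))
E
python3 -m crank '.4 -3 0 0 5.5;.2 -2 0 0 5.5;0 -.3 -1.5 0 5.5;0 0 -1 0 5.5;0 0 -.5 0 5.5;0 0 0 0 5.5'; python3 ms.py; python3 g.py 522 -378 10
```

```text
time_s: 14.72
ee_pos: [512.9, -361.6, 270.4]
tcp_rot: [176.7, 1.4, 77.6]
ft_force: [-0.4, -0.4, 0.4]
grip_width: 55.7
[ 657.2 -382.9   32.8   23.3  137.8]
[ 520.3 -377.    91.2   46.2   78.4]
[ 429.6 -380.1   90.7   49.6   78.2]
[987.4 377.6 554.8  27.1  97.4]
[603.8 260.8 109.7  37.   96.6]
[499.9 247.  114.4  47.2  91.1]
[ 439.1 2355.7 2745.6   21.6  102.8]
[-817.4 1170.4 1774.1  320.7  137.2]
t 14.77 rot [176.6   1.4  77.6] grasp [ 521.  -367.2  116.2] tip [ 522.  -367.9   98.3] w 55.1 F [-0.3 -0.2  0.3]
to go cm (tip): [ 0.   -1.01 -8.83]
```

Both remaining mailers are unmoved. I'll descend and grip the third.

```bash
python3 -m crank '0 -.8 -2 0 5.5;0 -.2 -2.5 0 5.5;0 0 -2 0 5.5;0 0 -1 0 5.5;0 0 0 0 5.5';  python3 g.py 522 -378 8
```

```text
time_s: 15.18
ee_pos: [514.9, -367.4, 198.5]
tcp_rot: [176.2, 1.6, 77.9]
ft_force: [-0.3, 0.6, 0.4]
grip_width: 54.8
t 15.18 rot [176.2   1.6  77.9] grasp [ 524.  -373.6   43.9] tip [ 525.1 -374.4   25.9] w 54.8 F [-0.3  0.6  0.4]
to go cm (tip): [-0.31 -0.36 -1.79]
```

```bash
python3 -m crank '-.3 -.4 -.8 0 5.5;0 0 -.6 0 5.5;0 0 -.4 0 5.5;0 0 0 0 5.5'; python3 g.py 522 -378 7;  python3 -m crank '0 0 -.2 0 2.2;0 0 0 0 2;0 0 0 0 2;0 0 0 0 2;0 0 0 0 2' 60; python3 g.py
```

```text
time_s: 15.52
ee_pos: [512.8, -371.1, 182.2]
tcp_rot: [176.0, 1.7, 78.0]
ft_force: [-0.6, 0.2, -0.0]
grip_width: 55.0
t 15.52 rot [176.    1.7  78. ] grasp [ 522.5 -377.7   27.6] tip [ 523.6 -378.5    9.7] w 55.0 F [-0.6  0.2 -0. ]
to go cm (tip): [-0.16  0.05 -0.27]
time_s: 15.93
ee_pos: [513.5, -371.7, 182.4]
tcp_rot: [175.8, 1.8, 78.0]
ft_force: [0.6, -0.1, -0.1]
grip_width: 26.5
t 15.93 rot [175.8   1.8  78. ] grasp [ 523.7 -378.7   27.9] tip [ 524.9 -379.5   10. ] w 26.5 F [ 0.6 -0.1 -0.1]
```

```bash
python3 -m crank '0 0 2 0 2;0 0 3 0 2;0 0 3 0 2;0 0 3 0 2;0 2 .5 0 2;1 4 0 0 2;1 4 0 .03 2;1 4 0 .03 2;1 4 0 .03 2;1 4 0 .03 2' ; python3 -m crank '1 4 0 .03 2;1 4 0 .03 2;1 4 0 .03 2;1 4 0 .03 2;.5 4 0 .03 2;0 4 0 0 2;0 4 0 0 2;0 3.5 0 0 2;0 1.5 0 0 2;0 0 0 0 2';python3 g.py 621.6 158 40
```

```text
time_s: 16.77
ee_pos: [561.1, -152.5, 303.6]
tcp_rot: [175.5, 2.0, 84.3]
ft_force: [0.0, -0.5, -0.8]
grip_width: 26.7
time_s: 17.6
ee_pos: [604.7, 195.1, 304.7]
tcp_rot: [175.1, 1.8, 93.8]
ft_force: [0.1, -1.0, -0.3]
grip_width: 26.4
t 17.6 rot [175.1   1.8  93.8] grasp [618.3 191.2 150.4] tip [619.8 190.7 132.5] w 26.4 F [ 0.1 -1.  -0.3]
to go cm (tip): [ 0.18 -3.27 -9.25]
```

```bash
python3 -m crank '.1 -2.4 -.5 0 2;.1 -.9 -.5 0 2;0 -.2 -1 0 2;0 0 -2 0 2;0 0 -1.5 0 2;0 0 0 0 2';python3 g.py 621.6 157 18
```

```text
time_s: 18.1
ee_pos: [606.4, 157.2, 247.2]
tcp_rot: [175.0, 1.7, 93.7]
ft_force: [-0.6, 0.2, -0.0]
grip_width: 26.4
t 18.1 rot [175.    1.7  93.7] grasp [620.2 153.4  92.9] tip [621.8 153.   74.9] w 26.4 F [-0.6  0.2 -0. ]
to go cm (tip): [-0.02  0.4  -5.69]
```

```bash
python3 -m crank '0 .4 -1.5 0 2;0 0 -1.5 0 2;0 0 -1 0 2;0 0 -.5 0 2;0 0 0 0 2';python3 g.py 621.6 157 18
```

```text
time_s: 18.52
ee_pos: [607.0, 158.2, 200.5]
tcp_rot: [175.0, 1.7, 93.4]
ft_force: [-1.2, -0.1, 0.1]
grip_width: 26.8
t 18.52 rot [175.    1.7  93.4] grasp [620.8 154.3  46.2] tip [622.4 153.9  28.3] w 26.8 F [-1.2 -0.1  0.1]
to go cm (tip): [-0.08  0.31 -1.03]
```

```bash
python3 -m crank '0 .3 -.6 0 2;0 0 -.3 0 2;0 0 0 0 2';python3 g.py 621.6 157 19
```

```text
time_s: 18.77
ee_pos: [607.8, 161.2, 192.3]
tcp_rot: [174.8, 1.7, 93.3]
ft_force: [-0.6, -0.2, -1.0]
grip_width: 26.4
t 18.77 rot [174.8   1.7  93.3] grasp [622.  157.4  38. ] tip [623.6 157.   20.1] w 26.4 F [-0.6 -0.2 -1. ]
to go cm (tip): [-0.2  -0.   -0.11]
```

```bash
python3 -m crank '0 0 -.1 0 2;0 0 0 0 5;0 0 0 0 5;0 0 0 0 5;0 0 0 0 5'; python3 -m crank '0 0 2 0 5;0 0 4 0 5;0 0 4 0 5;-2 -2 3 0 5;-2 -4 0 0 5.5;-2 -4 0 0 5.5;-2 -4 0 0 5.5;-2 -4 0 -.06 5.5;-2 -4 0 -.06 5.5;-2 -4 0 -.06 5.5' ; python3 -m crank '-2 -4 0 -.05 5.5;-1 -4 -.5 -.05 5.5;-.5 -4 -.5 0 5.5;0 -4 -.5 0 5.5;0 -4 -.5 0 5.5;0 -3 -1 0 5.5;0 -2 -1 0 5.5;0 0 0 0 5.5' ; python3 g.py 431 -381 60;python3 m.py;python3 ms.py
```

```text
time_s: 19.18
ee_pos: [608.5, 161.6, 193.2]
tcp_rot: [174.6, 1.6, 93.3]
ft_force: [-0.7, -0.0, -0.1]
grip_width: 49.8
time_s: 20.02
ee_pos: [472.7, -83.7, 331.1]
tcp_rot: [173.8, 1.7, 83.4]
ft_force: [1.4, -1.0, -0.4]
grip_width: 55.2
time_s: 20.68
ee_pos: [430.9, -344.3, 294.4]
tcp_rot: [173.2, 2.0, 76.8]
ft_force: [-0.2, 0.2, -0.1]
grip_width: 55.1
t 20.68 rot [173.2   2.   76.8] grasp [ 447.5 -353.7  140.6] tip [ 449.4 -354.8  122.8] w 55.1 F [-0.2  0.2 -0.1]
to go cm (tip): [-1.84 -2.62 -6.28]
orange
[509.6 241.1  89.3  30.5  92.1]
[558.1  63.7  29.2  27.9 135.1]
[620.5 207.1 183.3  26.   94.2]
blue
[ 424.7 -250.3   67.5   27.8   69.5]
[ 425.3 -149.9   84.9   27.6  110.4]
[5.017e+02 5.830e+01 2.780e+01 2.750e+01 4.000e-01]
[845.8 525.6 244.4 115.9  84.3]
20.7333 [ 430.9 -342.9  295.1] [173.2   1.9  76.8] 55.015575811369494 [-0.5  0.2  0.2]
[ 429.9 -380.2   90.8   48.4   80.4]
[994.  381.3 549.1  16.9  98.2]
[603.3 253.4 119.6  34.2  96.7]
[499.9 247.  114.4  47.2  91.1]
[ 438.8 2355.7 2745.6   21.   102.8]
[-816.  1162.9 1784.9  337.9  137.4]
```

```bash
python3 -m crank '-1.8 -2 -1.5 .04 5.5;-.2 -.8 -3 0 5.5;0 0 -3 0 5.5;0 0 -1.5 0 5.5;0 0 0 0 5.5';  python3 g.py 431 -381 10
```

```text
time_s: 21.2
ee_pos: [412.4, -364.5, 208.6]
tcp_rot: [172.7, 2.1, 79.7]
ft_force: [-0.2, 0.1, 0.8]
grip_width: 55.1
t 21.2 rot [172.7   2.1  79.7] grasp [ 430.8 -373.5   55. ] tip [ 432.9 -374.6   37.1] w 55.1 F [-0.2  0.1  0.8]
to go cm (tip): [-0.19 -0.64 -2.71]
```

```bash
python3 -m crank '-.2 -.6 -1.2 0 5.5;0 0 -1 0 5.5;0 0 -.4 0 5.5;0 0 0 0 5.5'; python3 g.py 431 -381 10
```

```text
time_s: 21.53
ee_pos: [412.2, -368.3, 183.9]
tcp_rot: [172.5, 2.2, 79.9]
ft_force: [-0.1, 0.7, -0.4]
grip_width: 54.9
t 21.53 rot [172.5   2.2  79.9] grasp [ 431.1 -377.7   30.4] tip [ 433.3 -378.7   12.5] w 54.9 F [-0.1  0.7 -0.4]
to go cm (tip): [-0.23 -0.23 -0.25]
```

```bash
python3 -m crank '-.2 -.2 -.4 0 4;0 0 0 0 2;0 0 0 0 2;0 0 0 0 2;0 0 0 0 2' 60; python3 g.py; python3 -m crank '0 0 2 0 2;0 0 3 0 2;0 0 3 0 2;0 0 3 0 2'; python3 ms.py | head -4; python3 g.py
```

```text
time_s: 21.95
ee_pos: [410.8, -370.7, 182.0]
tcp_rot: [172.3, 2.3, 80.0]
ft_force: [0.2, 0.0, 0.1]
grip_width: 26.8
t 21.95 rot [172.3   2.3  80. ] grasp [ 430.2 -380.4   28.5] tip [ 432.5 -381.5   10.7] w 26.8 F [0.2 0.  0.1]
time_s: 22.28
ee_pos: [408.4, -368.8, 288.5]
tcp_rot: [173.1, 1.8, 80.0]
ft_force: [0.9, -0.8, -2.0]
grip_width: 26.5
[ 316.5 -310.3  105.6   60.7   79. ]
[987.4 377.6 554.8  27.1  97.4]
[604.8 253.1 119.4  36.8  94.3]
[499.9 247.  114.4  47.2  91.1]
t 22.33 rot [172.5   2.2  79.9] grasp [ 428.7 -379.4  141.5] tip [ 430.9 -380.5  123.7] w 27.1 F [ 1.9 -1.1  3.7]
```

```bash
python3 -m crank '0 2 0 0 2;1 4 0 0 2;1 4 0 .03 2;1 4 0 .03 2;1 4 0 .03 2;1 4 0 .03 2;1 4 0 .03 2;1 4 0 .03 2;1 4 0 .03 2;0 4 0 .03 2' ; python3 -m crank '0 4 0 0 2;0 4 0 0 2;0 3.5 0 0 2;0 2 0 0 2;0 1 0 0 2;0 0 0 0 2';python3 g.py 512 148 40
```

```text
time_s: 23.17
ee_pos: [490.2, 11.5, 302.0]
tcp_rot: [171.1, 2.9, 93.4]
ft_force: [1.2, 0.3, -1.1]
grip_width: 26.8
time_s: 23.67
ee_pos: [489.0, 170.6, 302.3]
tcp_rot: [170.8, 2.7, 94.0]
ft_force: [0.7, 0.6, -0.9]
grip_width: 26.7
t 23.67 rot [170.8   2.7  94. ] grasp [514.1 165.2 149.4] tip [517.  164.6 131.7] w 26.7 F [ 0.7  0.6 -0.9]
to go cm (tip): [-0.5  -1.66 -9.17]
```

```bash
python3 -m crank '-.4 -1.4 -.5 0 2;0 -.2 -2.5 0 2;0 0 -2.5 0 2;0 0 -1.5 0 2;0 0 0 0 2';python3 g.py 512 149 19
```

```text
time_s: 24.08
ee_pos: [483.4, 149.0, 230.7]
tcp_rot: [170.6, 2.7, 94.0]
ft_force: [-1.2, -0.6, -0.6]
grip_width: 27.0
t 24.08 rot [170.6   2.7  94. ] grasp [509.1 143.4  77.9] tip [512.1 142.8  60.2] w 27.0 F [-1.2 -0.6 -0.6]
to go cm (tip): [-0.01  0.62 -4.12]
```

```bash
python3 -m crank '.5 .6 -.3 0 2;.1 0 -1.4 0 2;0 0 -1.2 0 2;0 0 -.5 0 2;0 0 0 0 2';python3 g.py 518 149 20
```

```text
time_s: 24.5
ee_pos: [491.8, 151.1, 198.1]
tcp_rot: [170.4, 2.7, 93.6]
ft_force: [-0.2, -0.3, -0.7]
grip_width: 26.6
t 24.5 rot [170.4   2.7  93.6] grasp [518.2 145.5  45.4] tip [521.3 144.8  27.7] w 26.6 F [-0.2 -0.3 -0.7]
to go cm (tip): [-0.33  0.42 -0.77]
```

```bash
python3 -m crank '-.2 .5 -.4 0 2;0 0 -.3 0 2;0 0 0 0 2';python3 g.py 518 149 20
```

```text
time_s: 24.75
ee_pos: [491.0, 156.3, 192.6]
tcp_rot: [170.1, 2.7, 93.5]
ft_force: [-0.5, -0.0, -0.6]
grip_width: 26.6
t 24.75 rot [170.1   2.7  93.5] grasp [518.  150.8  40.1] tip [521.1 150.2  22.4] w 26.6 F [-0.5 -0.  -0.6]
to go cm (tip): [-0.31 -0.12 -0.24]
```

```bash
python3 -m crank '0 -.1 -.2 0 2;0 0 0 0 5;0 0 0 0 5;0 0 0 0 5;0 0 0 0 5'; python3 -m crank '0 0 2 0 5;0 0 4 0 5;0 0 4 0 5;0 -1 4 0 5;0 -4 4 0 3;0 -4 4 0 3;0 -4 1 0 0;0 -4 0 0 0;0 -4 0 0 0;0 -2 0 0 0'; python3 g.py
python3 - <<'E'
from h import *
a=snap('top');s=snap('side')
c=np.hstack([cv2.resize(a[90:250,60:280],(412,300)),cv2.resize(s[60:220,330:490],(300,300))])
cv2.imwrite('pics/p1.png',c[:,:,::-1])
E
python3 m.py
```

```text
time_s: 25.17
ee_pos: [494.6, 156.5, 194.0]
tcp_rot: [169.3, 2.5, 93.6]
ft_force: [-0.3, -0.2, -0.2]
grip_width: 50.1
time_s: 26.0
ee_pos: [486.7, -56.5, 410.9]
tcp_rot: [169.8, 2.8, 94.4]
ft_force: [-0.3, 0.0, -1.0]
grip_width: 0.1
t 26.0 rot [169.8   2.8  94.4] grasp [514.5 -61.7 258.5] tip [517.7 -62.3 240.9] w 0.1 F [-0.3  0.  -1. ]
orange
[514.1 215.3 141.7  37.3  99.5]
[620.1 214.2 169.1  26.1  94.3]
blue
[ 421.3 -259.    86.1   27.8   69.8]
[ 425.2 -149.9   84.9   27.7  110.4]
[845.9 525.5 244.5 115.6  84.3]
26.15 [487.  -54.7 410. ] [169.9   2.6  94.3] -0.2422714166814321 [-0.5 -0.1  0.2]
```

View pics/p1.png

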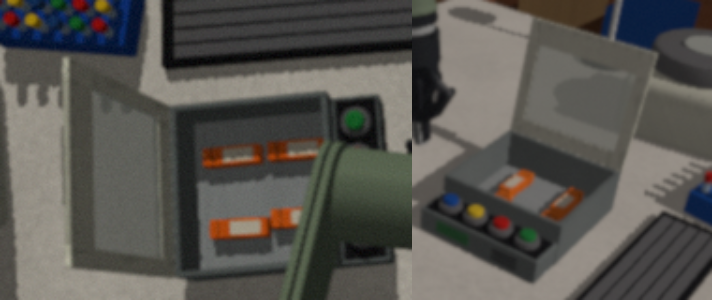

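All four mailers are in the incubator. In the top part of the crop, the far pair is at about (232,155) and (295,150), and the near pair at (240,227) and (285,217), the last partly behind the arm. Next I'll turn the tool and go over and behind the lid.

```bash
python3 -m crank '0 0 4 -.12 0;0 1 4 -.12 0;0 2 3 -.12 0;.5 4 1 -.12 0;.5 4 0 -.12 0;.5 4 0 -.12 0;.5 4 0 -.12 0;.5 4 0 -.12 0;.5 4 0 -.12 0;.5 4 0 -.12 0'; python3 -m crank '.5 4 0 -.12 0;.5 4 0 -.12 0;.5 4 0 -.12 0;.5 3.5 0 -.06 0;0 2 0 0 0;0 0 0 0 0'; python3 g.py 549 410 260
```

```text
time_s: 26.98
ee_pos: [509.8, 239.8, 528.3]
tcp_rot: [171.0, 2.3, 27.8]
ft_force: [1.3, 0.3, 0.0]
grip_width: -0.1
time_s: 27.48
ee_pos: [520.5, 434.8, 521.2]
tcp_rot: [170.9, 2.9, 3.4]
ft_force: [0.1, -1.2, -0.5]
grip_width: 0.1
t 27.48 rot [170.9   2.9   3.4] grasp [514.2 409.8 368.4] tip [513.4 406.9 350.6] w 0.1 F [ 0.1 -1.2 -0.5]
to go cm (tip): [ 3.56  0.31 -9.06]
```

```bash
python3 m.py | head -6; python3 -m crank '2 0 0 0 0;1.5 0 -2 0 0;0 0 -2.5 0 0;0 0 -2.5 0 0;0 0 -1 0 0;0 0 0 0 0'; python3 g.py 550 400 258;  python3 - <<'E'
from h import *
a=snap('top');s=snap('side')
c=np.hstack([cv2.resize(a[90:250,60:280],(440,320)),cv2.resize(s[20:220,330:530],(320,320))])
cv2.imwrite('pics/p2.png',c[:,:,::-1])
E
```

```text
orange
[517.4 196.3 180.3  37.   99.4]
[558.1  63.7  29.1  27.9 135.1]
[619.8 207.  183.3  24.2  94.4]
blue
[ 421.3 -259.    86.1   27.8   69.8]
time_s: 28.03
ee_pos: [551.2, 433.8, 439.4]
tcp_rot: [170.6, 3.0, 3.7]
ft_force: [-0.3, 0.6, -0.8]
grip_width: 0.0
t 28.03 rot [170.6   3.    3.7] grasp [544.7 408.  286.7] tip [544. 405. 269.] w 0.0 F [-0.3  0.6 -0.8]
to go cm (tip): [ 0.6 -0.5 -1.1]
```

View pics/p2.png

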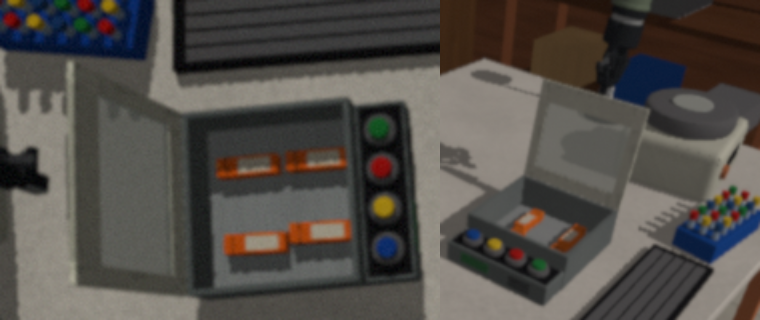

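Run:
```python
from h import *
a=np.mean([snap('top')for _ in range(3)],0).astype(np.uint8);s=np.mean([snap('side')for _ in range(3)],0).astype(np.uint8)
c=np.hstack([cv2.resize(a[160:225,160:245],(400,306),interpolation=2),cv2.resize(s[110:160,360:425],(398,306),interpolation=2)])
cv2.imwrite('pics/p3.png',c[:,:,::-1])
```

```text
(no output)
```

View pics/p3.png

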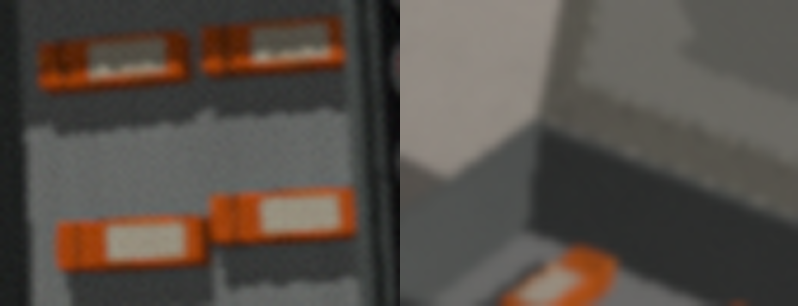

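The zoom shows all four flat, with a thin dark gap at about (210,225) between the near pair. Now for the lid.

```bash
python3 -m crank '.2 -1 -.6 0 0;.2 -1 -.4 0 0;0 -1 0 0 0;0 -1 0 0 0;0 0 0 0 0'; python3 g.py 553 358 256; python3 -m crank '0 -1 0 0 0;0 -1 0 0 0;0 -1 0 0 0;0 0 0 0 0'; python3 g.py 557 310 258
```

```text
time_s: 28.85
ee_pos: [555.6, 393.1, 435.4]
tcp_rot: [171.2, 2.4, 3.9]
ft_force: [0.7, 0.2, -0.2]
grip_width: -0.3
t 28.85 rot [171.2   2.4   3.9] grasp [550.8 368.9 282.3] tip [550.2 366.1 264.6] w -0.3 F [ 0.7  0.2 -0.2]
to go cm (tip): [ 0.28 -0.81 -0.86]
time_s: 29.18
ee_pos: [555.7, 360.5, 437.3]
tcp_rot: [171.4, 2.2, 3.9]
ft_force: [0.1, 0.7, -0.3]
grip_width: -0.1
t 29.18 rot [171.4   2.2   3.9] grasp [551.4 337.  284.1] tip [550.9 334.3 266.3] w -0.1 F [ 0.1  0.7 -0.3]
to go cm (tip): [ 0.61 -2.43 -0.83]
```

```bash
python3 -m crank '0 0 -.8 0 0;0 -1 -.2 0 0;0 -1 0 0 0;0 0 0 0 0'; python3 g.py 557 310 258; python3 -c "
from h import *
s=snap('side');cv2.imwrite('pics/p4.png',cv2.resize(s[10:210,330:530],(560,560))[:,:,::-1])"
```

```text
time_s: 29.52
ee_pos: [555.6, 338.0, 425.8]
tcp_rot: [171.4, 2.2, 3.9]
ft_force: [0.2, 0.8, 0.5]
grip_width: 0.0
t 29.52 rot [171.4   2.2   3.9] grasp [551.3 314.4 272.6] tip [550.8 311.6 254.9] w 0.0 F [0.2 0.8 0.5]
to go cm (tip): [ 0.62 -0.16  0.31]
```

View pics/p4.png

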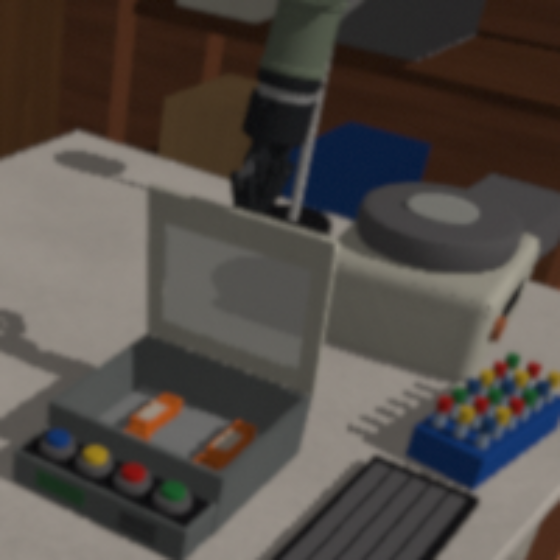

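The side crop shows the lid now about upright, with the fingers behind its upper edge at (255,190). The push is working.

```bash
python3 -m crank '.1 -.9 -.1 0 0;.1 -.9 -.1 0 0;.1 -.9 -.1 0 0;.1 -.9 -.1 0 0;.1 -.9 -.1 0 0;.1 -.9 -.2 0 0'; python3 g.py 560 257 247; python3 -m crank '.1 -.9 -.4 0 0;.1 -.9 -.5 0 0;0 -.9 -.6 0 0;0 0 0 0 0'; python3 g.py 562 211 221; python3 -c "
from h import *
s=snap('side');cv2.imwrite('pics/p5.png',cv2.resize(s[30:210,330:510],(540,540))[:,:,::-1])"
```

```text
time_s: 30.07
ee_pos: [560.9, 281.8, 415.9]
tcp_rot: [171.5, 2.6, 4.0]
ft_force: [0.1, 3.2, -2.8]
grip_width: 0.2
t 30.07 rot [171.5   2.6   4. ] grasp [555.7 258.6 262.7] tip [555.  256.  244.9] w 0.2 F [ 0.1  3.2 -2.8]
to go cm (tip): [0.5  0.1  0.21]
time_s: 30.4
ee_pos: [563.2, 249.2, 399.3]
tcp_rot: [171.4, 2.6, 3.9]
ft_force: [0.1, 1.1, -1.6]
grip_width: -0.0
t 30.4 rot [171.4   2.6   3.9] grasp [557.8 225.5 246.2] tip [557.2 222.8 228.4] w -0.0 F [ 0.1  1.1 -1.6]
to go cm (tip): [ 0.48 -1.18 -0.74]
```

View pics/p5.png

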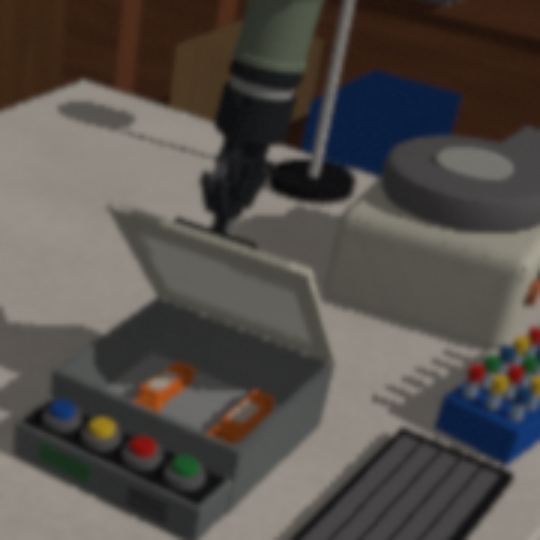

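The lid is now at about 0.9 rad, with the fingertip on its outer face next to the handle at (215,225).

```bash
python3 -m crank '.1 -.8 -.5 0 0;.1 -.8 -.6 0 0;.1 -.8 -.7 0 0;0 -.7 -.8 0 0;0 -.7 -.9 0 0;0 -.6 -1 0 0'; python3 g.py 565 176 180; python3 -m crank '0 -.4 -.8 0 0;0 -.4 -.8 0 0;0 -.4 -.8 0 0;0 0 0 0 0'; python3 g.py 566 155 140
```

```text
time_s: 30.95
ee_pos: [566.7, 202.6, 354.2]
tcp_rot: [171.5, 2.3, 4.0]
ft_force: [1.2, 0.3, 0.9]
grip_width: 0.1
t 30.95 rot [171.5   2.3   4. ] grasp [562.3 179.2 201. ] tip [561.8 176.5 183.2] w 0.1 F [1.2 0.3 0.9]
to go cm (tip): [ 0.32 -0.05 -0.32]
time_s: 31.28
ee_pos: [566.9, 186.7, 326.0]
tcp_rot: [171.3, 2.3, 4.0]
ft_force: [0.7, 0.1, 0.1]
grip_width: -0.1
t 31.28 rot [171.3   2.3   4. ] grasp [562.4 162.8 172.9] tip [561.9 160.  155.1] w -0.1 F [0.7 0.1 0.1]
to go cm (tip): [ 0.41 -0.5  -1.51]
```

```bash
python3 -m crank '0 -.3 -.7 0 0;0 -.2 -.7 0 0;0 -.2 -.7 0 0;0 -.1 -.6 0 0;0 0 -.5 0 0;0 0 -.3 0 0'; python3 g.py 566 148 110;python3 -c "
from h import *
s=snap('side');cv2.imwrite('pics/p6.png',cv2.resize(s[30:210,330:510],(540,540))[:,:,::-1])"
```

```text
time_s: 31.78
ee_pos: [567.3, 177.4, 288.4]
tcp_rot: [171.2, 2.2, 4.0]
ft_force: [0.8, -0.6, 0.8]
grip_width: -0.2
t 31.78 rot [171.2   2.2   4. ] grasp [563.1 153.3 135.4] tip [562.6 150.5 117.6] w -0.2 F [ 0.8 -0.6  0.8]
to go cm (tip): [ 0.34 -0.25 -0.76]
```

View pics/p6.png

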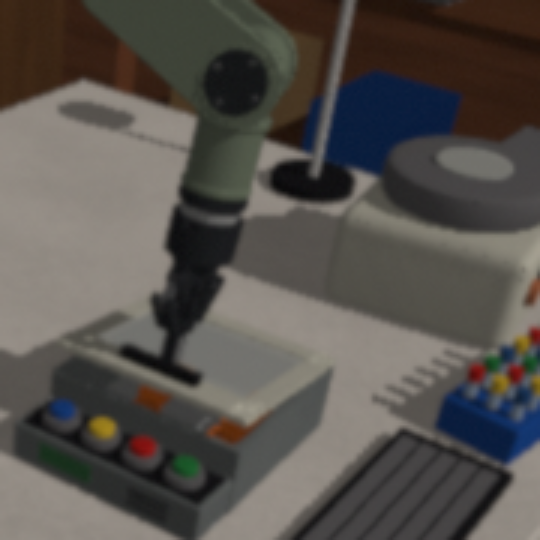

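The lid is nearly shut, with about 25 mm left at the free edge. I'll continue in small steps and watch the force.

```bash
python3 -m crank '0 0 -.4 0 0;0 0 -.4 0 0;0 0 -.4 0 0;0 0 -.3 0 0;0 0 -.3 0 0'; python3 g.py 566 150 93; python3 -m crank '0 0 -.2 0 0;0 0 -.2 0 0;0 0 -.2 0 0;0 0 -.2 0 0'; python3 g.py 566 150 93
```

```text
time_s: 32.25
ee_pos: [567.3, 177.8, 269.0]
tcp_rot: [171.1, 2.2, 4.0]
ft_force: [0.5, -0.8, 0.6]
grip_width: -0.0
t 32.25 rot [171.1   2.2   4. ] grasp [563.2 153.6 115.9] tip [562.7 150.8  98.2] w -0.0 F [ 0.5 -0.8  0.6]
to go cm (tip): [ 0.33 -0.08 -0.52]
time_s: 32.58
ee_pos: [567.2, 177.9, 265.3]
tcp_rot: [171.1, 2.1, 4.0]
ft_force: [-5.0, -2.0, 12.2]
grip_width: -0.1
t 32.58 rot [171.1   2.1   4. ] grasp [563.3 153.6 112.3] tip [562.8 150.8  94.5] w -0.1 F [-5.  -2.  12.2]
to go cm (tip): [ 0.32 -0.08 -0.15]
```

```bash
python3 -m crank '0 0 -.2 0 0;0 0 -.2 0 0;0 0 -.2 0 0'; python3 g.py; python3 -m crank '0 0 1.5 0 0;0 0 3 0 0;0 -1 3 0 0;0 -4 1 0 0;0 -4 0 0 0;-1 -4 0 0 0;-1 -4 0 0 0'; python3 g.py 549 54 130; python3 -c "
from h import *
a=snap('top');s=snap('side');cv2.imwrite('pics/p7.png',np.hstack([cv2.resize(a[110:260,110:290],(380,317)),cv2.resize(s[90:220,330:480],(366,317))])[:,:,::-1])"
```

```text
time_s: 32.83
ee_pos: [566.7, 178.0, 265.4]
tcp_rot: [171.1, 1.9, 4.0]
ft_force: [-2.7, -0.2, 11.6]
grip_width: -0.1
t 32.83 rot [171.1   1.9   4. ] grasp [563.3 153.6 112.3] tip [562.9 150.8  94.6] w -0.1 F [-2.7 -0.2 11.6]
time_s: 33.42
ee_pos: [546.9, 10.7, 354.1]
tcp_rot: [171.3, 1.6, 4.7]
ft_force: [-1.0, -0.0, -0.5]
grip_width: 0.1
t 33.42 rot [171.3   1.6   4.7] grasp [544.6 -12.9 200.9] tip [544.4 -15.7 183.1] w 0.1 F [-1.  -0.  -0.5]
to go cm (tip): [ 0.46  6.97 -5.31]
```

View pics/p7.png

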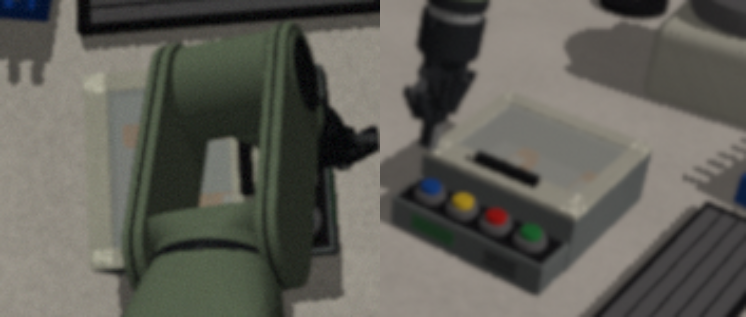

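The lid lies flat on the rim in the side crop. Keys there, left to right: blue, yellow, red, green. Yellow is at about (548,54) in world coordinates.

```bash
python3 -m crank '.1 3.5 -1 0 0;.1 2.6 -1.5 0 0;0 .3 -2 0 0;0 0 -1.5 0 0;0 0 0 0 0;0 0 0 0 0'; python3 g.py 548 48 90
```

```text
time_s: 34.02
ee_pos: [548.2, 74.1, 292.9]
tcp_rot: [171.5, 1.4, 3.9]
ft_force: [0.5, 0.2, 0.5]
grip_width: 0.2
t 34.02 rot [171.5   1.4   3.9] grasp [546.1  50.9 139.7] tip [545.8  48.2 121.9] w 0.2 F [0.5 0.2 0.5]
to go cm (tip): [ 0.22 -0.02 -3.19]
```

```bash
python3 -m crank '.2 0 -1.2 0 0;0 0 -1.2 0 0;0 0 -.7 0 0;0 0 0 0 0'; python3 g.py 548 48 74; python3 -m crank '0 0 -.4 0 0;0 0 -.3 0 0;0 0 -.3 0 0;0 0 -.3 0 0'; python3 g.py 548 48 67
```

```text
time_s: 34.35
ee_pos: [551.6, 74.9, 262.0]
tcp_rot: [171.5, 1.1, 3.9]
ft_force: [-0.6, -0.3, 0.8]
grip_width: -0.1
t 34.35 rot [171.5   1.1   3.9] grasp [550.4  51.9 108.8] tip [550.2  49.2  91. ] w -0.1 F [-0.6 -0.3  0.8]
to go cm (tip): [-0.22 -0.12 -1.7 ]
time_s: 34.68
ee_pos: [552.6, 74.6, 249.6]
tcp_rot: [171.5, 0.8, 3.8]
ft_force: [0.3, 0.7, -1.1]
grip_width: -0.0
t 34.68 rot [171.5   0.8   3.8] grasp [551.9  51.6  96.3] tip [551.8  49.   78.5] w -0.0 F [ 0.3  0.7 -1.1]
to go cm (tip): [-0.38 -0.1  -1.15]
```

```bash
python3 -m crank '-.2 0 -.3 0 0;-.1 0 -.3 0 0;0 0 -.3 0 0;0 0 -.3 0 0'; python3 g.py 548 48 67; python3 -m crank '0 0 -.3 0 0;0 0 -.3 0 0'; python3 g.py; python3 -m crank '0 0 -.3 0 0;0 0 -.3 0 0'; python3 g.py
```

```text
time_s: 35.02
ee_pos: [549.7, 74.5, 238.0]
tcp_rot: [171.5, 0.7, 3.8]
ft_force: [-2.3, -0.0, 13.3]
grip_width: -0.1
t 35.02 rot [171.5   0.7   3.8] grasp [549.4  51.6  84.7] tip [549.4  48.9  66.9] w -0.1 F [-2.3 -0.  13.3]
to go cm (tip): [-0.14 -0.09  0.01]
time_s: 35.18
ee_pos: [549.7, 74.7, 237.5]
tcp_rot: [171.5, 0.6, 3.8]
ft_force: [-8.1, 0.8, 27.0]
grip_width: -0.1
t 35.18 rot [171.5   0.6   3.8] grasp [549.6  51.7  84.3] tip [549.6  49.   66.5] w -0.1 F [-8.1  0.8 27. ]
time_s: 35.35
ee_pos: [549.2, 74.9, 237.7]
tcp_rot: [171.4, 0.5, 3.7]
ft_force: [-6.5, 0.6, 20.9]
grip_width: 0.2
t 35.35 rot [171.4   0.5   3.7] grasp [549.5  51.7  84.4] tip [549.5  49.   66.7] w 0.2 F [-6.5  0.6 20.9]
```

Yellow bottomed out at tip z of about 66.6 with over 20 N. Lift off and go to blue.

```bash
python3 -m crank '0 0 1 0 0;0 0 2 0 0;0 0 1 0 0;-2 -.2 0 0 0;-2 -.2 0 0 0;-1.2 0 0 0 0;0 0 0 0 0;0 0 0 0 0'; python3 g.py 494 44 80
```

```text
time_s: 36.02
ee_pos: [495.8, 71.0, 280.5]
tcp_rot: [171.4, 0.1, 3.7]
ft_force: [1.0, 0.2, -0.4]
grip_width: -0.5
t 36.02 rot [1.714e+02 1.000e-01 3.700e+00] grasp [497.   47.9 127.2] tip [497.1  45.2 109.4] w -0.5 F [ 1.   0.2 -0.4]
to go cm (tip): [-0.31 -0.12 -2.94]
```

```bash
python3 -m crank '-.3 0 -1.2 0 0;0 0 -1 0 0;0 0 -.5 0 0;0 0 0 0 0'; python3 g.py 494 44 67; python3 -m crank '0 0 -.3 0 0;0 0 -.3 0 0;0 0 -.3 0 0;0 0 -.3 0 0;0 0 -.3 0 0'; python3 g.py 494 44 67
```

```text
time_s: 36.35
ee_pos: [495.7, 71.3, 252.5]
tcp_rot: [171.4, -0.1, 3.8]
ft_force: [0.1, -0.3, -0.3]
grip_width: -0.1
t 36.35 rot [ 1.714e+02 -1.000e-01  3.800e+00] grasp [497.5  48.3  99.2] tip [497.7  45.6  81.4] w -0.1 F [ 0.1 -0.3 -0.3]
to go cm (tip): [-0.37 -0.16 -1.44]
time_s: 36.77
ee_pos: [497.6, 71.5, 237.6]
tcp_rot: [171.4, -0.2, 3.7]
ft_force: [-5.0, 2.2, 22.9]
grip_width: 0.2
t 36.77 rot [171.4  -0.2   3.7] grasp [499.7  48.5  84.4] tip [499.9  45.9  66.6] w 0.2 F [-5.   2.2 22.9]
to go cm (tip): [-0.59 -0.19  0.04]
```

```bash
python3 -m crank '0 0 -.2 0 0;0 0 1 0 0;0 0 2 0 0;0 0 2 0 0;3 .2 .3 0 0;3 .2 0 0 0;3 .2 0 0 0;3 .2 0 0 0;2.5 .2 0 0 0;0 0 0 0 0'; python3 -m crank '0 0 0 0 0;0 0 0 0 0';python3 g.py 655 56 80
```

```text
time_s: 37.6
ee_pos: [647.3, 81.9, 295.1]
tcp_rot: [171.4, -0.7, 3.8]
ft_force: [-0.5, 0.1, 0.4]
grip_width: 0.2
time_s: 37.77
ee_pos: [647.9, 81.9, 293.8]
tcp_rot: [171.4, -0.6, 3.8]
ft_force: [-0.6, -0.5, -0.2]
grip_width: 0.1
t 37.77 rot [171.4  -0.6   3.8] grasp [651.1  58.9 140.6] tip [651.4  56.3 122.8] w 0.1 F [-0.6 -0.5 -0.2]
to go cm (tip): [ 0.36 -0.03 -4.28]
```

```bash
python3 -m crank '.4 0 -1.5 0 0;0 0 -1.5 0 0;0 0 -.6 0 0;0 0 0 0 0'; python3 g.py 655 56 67; python3 -m crank '0 0 -.3 0 0;0 0 -.3 0 0;0 0 -.3 0 0;0 0 -.3 0 0;0 0 -.3 0 0'; python3 g.py 655 56 67
```

```text
time_s: 38.1
ee_pos: [648.3, 81.7, 257.4]
tcp_rot: [171.4, -0.5, 3.8]
ft_force: [-0.8, 0.2, -0.1]
grip_width: -0.0
t 38.1 rot [171.4  -0.5   3.8] grasp [651.3  58.7 104.1] tip [651.6  56.   86.3] w -0.0 F [-0.8  0.2 -0.1]
to go cm (tip): [ 0.34  0.   -1.93]
time_s: 38.52
ee_pos: [647.1, 81.7, 244.2]
tcp_rot: [171.4, -0.7, 3.8]
ft_force: [-0.1, -0.3, 1.8]
grip_width: -0.1
t 38.52 rot [171.4  -0.7   3.8] grasp [650.5  58.7  91. ] tip [650.9  56.   73.2] w -0.1 F [-0.1 -0.3  1.8]
to go cm (tip): [ 0.41 -0.   -0.62]
```

```bash
python3 -m crank '0 0 -.3 0 0;0 0 -.3 0 0;0 0 -.3 0 0;0 0 -.3 0 0'; python3 g.py; python3 -m crank '0 0 -.2 0 0;0 0 1 0 0;0 0 2 0 0;0 0 2 0 0;0 -3 2 0 0;-2 -4 2 0 0;-2 -4 0 0 0;-2 -4 0 0 0;-2 -4 0 0 0;-2 -4 0 0 0'; python3 -m crank '-2 -4 0 0 0;-2 -4 0 0 0;-2 -4 0 0 0;0 0 0 0 0;0 0 0 0 0'; python3 g.py; python3 m.py; python3 -c "
from h import *
snap('top','f_top.png')"
```

```text
time_s: 38.85
ee_pos: [647.0, 81.9, 237.6]
tcp_rot: [171.3, -0.8, 3.8]
ft_force: [-8.2, 1.9, 23.1]
grip_width: 0.2
t 38.85 rot [171.3  -0.8   3.8] grasp [650.7  58.8  84.4] tip [651.1  56.1  66.6] w 0.2 F [-8.2  1.9 23.1]
time_s: 39.68
ee_pos: [555.2, -132.5, 332.4]
tcp_rot: [171.3, -1.7, 4.6]
ft_force: [-0.1, -0.8, -0.7]
grip_width: -0.3
time_s: 40.1
ee_pos: [494.7, -250.6, 334.0]
tcp_rot: [171.1, -1.8, 4.1]
ft_force: [-0.4, 0.2, -0.4]
grip_width: 0.1
t 40.1 rot [171.1  -1.8   4.1] grasp [ 501.3 -274.2  180.9] tip [ 502.  -277.   163.1] w 0.1 F [-0.4  0.2 -0.4]
orange
[558.1  63.7  29.1  27.9 135.1]
blue
[5.017e+02 5.830e+01 2.770e+01 2.750e+01 4.000e-01]
[845.8 526.  243.6 116.1  84.3]
40.15 [ 494.9 -250.3  334. ] [171.1  -1.8   4.2] 0.17810134308751094 [-0.5 -0.5 -0.2]
```

View pics/f_top.png

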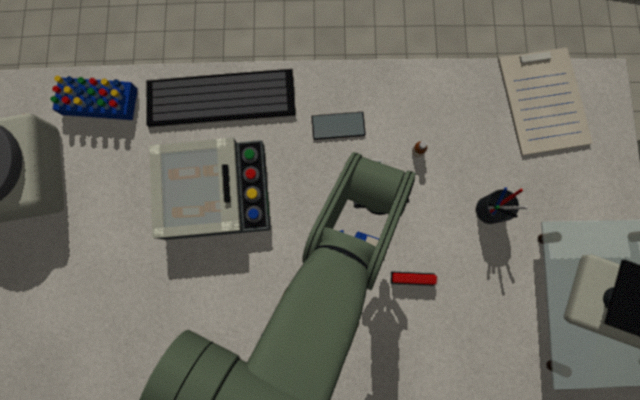

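```bash
python3 -c "
from h import *
print(arm.finish_job())"
```

```text
the job is handed in; nothing more can be done
None
```

I handed the job in at about 40 s on the robot's clock. All four orange mailers found on the desk are in the incubator, the lid is shut and the start sequence is done.

- **Mailers:** A zoomed picture before closing showed all four lying flat with none on top of another. The gap between the ends of the nearer pair is only about 2 mm. I saw no fifth orange mailer in either camera view.
- **Lid:** I pushed it down slowly, and it stopped firmly at about 12 N at the shut height. The final pictures show it flat on the rim with the mailers visible through the window.
- **Keys:** I pressed yellow, then blue, then green, each to its stop (fingertip at about 66.6 mm with over 20 N) and let up before the next. Yellow and green were each pushed in two or three steps without being let up in between. The red key was not touched, and no key was touched while the lid was open.
- **Other items:** The last picture shows the phone, stapler, bottle and pen cup in place. The arm hid the cover slips and blue mailers in it. The blue mailers were unmoved when last measured; I did not re-measure the cover slips after the start.

One thing was off: the tool slowly tilted to about 10° during the run. I allowed for it in the later grasps, the lid push and the key presses. No check failed.

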